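# Rock the V locating block out of the swivel fixture

### The arm

A 6-joint arm with a two-finger parallel gripper is mounted at the origin on the work surface; the furniture and walls round the work are solid. World frame = base frame: x ahead of the robot, y to its left, z up, the work surface at z = 0. Lengths are in m, angles in rad, forces in N, time in s.
With the tool pointing down it reaches from about 0.3 to 0.75 m from the base axis. Payload 8.5 kg.
Tool frame: the origin (TCP) lies on the centre line of the jaws, within the pads' length; the fingertips stand robot.nose_length ahead of it and the grasp point (between the pads) is the TCP (robot.nose_length is the distance from the TCP to the fingertips, in m); z points along the fingers, y is the line along which they close (so a half turn about z gives the same grasp; the last joint's range is limited). The gripper opens to 85 mm and grips with 20 to 120 N. Pads are 22 mm wide; open, the fingers measure 114 mm over their backs; the gripper's body (76 mm by 85 mm) begins 54 mm behind the grasp point. The pads swing forward as they close: fully open they stand 13 mm farther back than shut.
Start: joints at [-0.215, 0.381, 1.297, -0, 1.464, -0.215], TCP at [0.55, 0, 0.25] pointing down, gripper open.
Joint ranges: [-3.11, 3.11], [-0.89, 2.33], [0.22, 2.48], [-1.42, 4.56], [0.17, 2.85], [-2.88, 2.88]. Speed limits (rad/s): [2.39, 2.39, 3.14, 3.14, 3.14, 3.14].

### API

Orientations are given as a unit quaternion [w, x, y, z].
In Python, from rig import robot gives the robot as it stands.
- The arm moves only by the tool carry_out, never from a script. Its arguments are lists of equal length, an entry for each row: "linear": the shift along the world's x, y, z in cm, a list of three; "rot": the turn, a rotation vector about the world's x, y, z in degrees, a list of three. A call has 1 to 12 rows; each row shifts and turns the commanded pose from where the row before left it; what a row does not reach is not made up. A row lasts 1/12 s, in which the tool goes at most 41.7 mm and 7.16 degrees, less where a joint would pass 70% of its speed; a pose out of reach is approached as far as the arm can. A call is refused whole if a number of a shift passes 4.17 or a number of a turn 7.16, either way. A call with a gripper value outside its range is refused whole. "jaw" is the closure, from 0 (fully open) to 1 (shut), set as the call begins (left out, the last holds). The fingers move at their own pace and stop on an object; "force" is the grip in N (left out, the last holds). Time passes only in rows, so rows that do not move let the fingers close. It gives the time, the measured TCP pose, the force, the opening and the grip force at its end, in the units of the state.
- robot.observe(): the state, without advancing time (a new reading comes with each control period).
- robot.snapshot(name): name is "scene" or "side" or "wrist"; returns a dict with "image" (420x560x3 uint8, red, green, blue), "K" (3x3 intrinsics, pixels), "R" (3x3) and "t" (3): a world point X has camera coordinates R X + t. Camera axes: x right, y down, z forward; pixel columns grow to the right and rows downward; lengths in m; the calibration is good to about 2 mm. A picture is of the moment at which its call begins. There is no depth.
- robot.job_done(): hands the job in; it is judged then, once.
The state is a dict: "time_s": time; "joint_positions": joint angles; "qvel": joint speeds; "tau": joint torques, N m; "tcp_pos": TCP position; "orientation": TCP orientation; "wrist_force": force on the tool from outside, world axes, zero at the start; "wrist_torque": the same for the moment, N m; "width": opening from 0.0 (shut) to 1.0 (fully open); "grip_force": force on a finger pad.
Only numpy, scipy, OpenCV 4.12 (cv2) and the standard library are available. Lean on these libraries where they do the work, as an engineer would, in place of code of your own. Each camera call takes 0.05 s, during which the arm holds its last target. There are 200 camera calls.

### The job

Lock the swivel fixture's dial, so that it cannot turn while you work, by dropping the red-headed index pin from its rest fully home through the hole in the dial's ear, and let go of it. Then grip the dark steel V-block that sits tight in the blue pocket and rock it side to side, so that first one end of its foot and then the other snaps up past its spring plunger until the block stands level and loose; do not pull it straight up, which lifts the whole fixture off the bench, where it only stands loose. Finish while still holding the block upright and still, its foot just clear above the pocket, so that I can brush out the seat, with the pin still in and the fixture where it stood; leave the other things on the bench alone.

Things in the scene. Friction and masses are not known exactly. Their poses are not given: they have to be found in the camera images.
- fixture: swivel fixture, total 2.4 kg, standing loose on the bench: aluminium base plate 200 x 200 x 16 mm carrying a steel dial (140 mm across, top face 30 mm above the bench) with an ear that points along the fixture's +x. Origin on the bench under the dial's pivot; the plate reaches from x = -82 to +118 mm and y = -100 to +100 mm; z up
- dial (a joint): turn of the dial on the base about its vertical pivot, rad; 0 = at index, where the ear's hole is over the hole in the base. A light spring keeps the unpinned dial at 0 and yields readily (0.4 N m per rad)
- index_hole (a point): centre of the hole's mouth in the top face of the dial's ear, 30 mm above the bench, 85 mm from the pivot. Hole 13 mm in diameter with a 2 mm chamfer, through the 12 mm ear and on (after a 2 mm gap) through the base plate
- pin: index pin, 60 g: steel shank 10 mm in diameter and 28 mm long with a tapered tip, then a collar 25 mm in diameter and 4 mm high, then a red cylindrical head 21 mm in diameter and 34 mm high (66 mm over all). Origin at the tip, z up along the pin to the head. Starts upright in its rest, tip 4 mm above the bench. Fully home, the collar lies on the ear and the tip is 28 mm below the hole's mouth
- pin_rest: grey plastic rest for the pin, 56 x 80 x 32 mm, fixed to the bench, with a 13 mm hole (the pin's) 17 mm to its +y and a smaller empty hole 17 mm to its -y. Origin under its centre
- vblock: dark steel V locating block, 320 g, 68 mm high. Origin at the centre of its underside, z up. Foot 36 (x) by 63 (y) by 7 mm with rounded ends; neck 42 mm wide in y up to z = 24 mm; then an upright 34 (x) by 32 mm (y) to z = 68 mm with a V groove along x in its top. Grip the upright's flat +-y faces, centred at z = 46 mm; rock in the block's y-z plane (about its x axis)
- seat (a point): centre of the pocket's floor, 30 mm above the bench, where the block's underside rests when seated; 30 mm from the pivot on the side away from the ear; axes as the block's when seated (same as the dial's: x to the ear). Blue walls round the pocket reach 16 mm above this floor (the plunger housings beyond y = +-47 mm reach 19 mm, out to y = +-63 mm)
- foot_left (a point): point on the block's underside at y = +28 mm (its +y end). A spring plunger's round nose sits over each end and holds it down with about 20 N. An end lifted 6 mm passes the nose, which springs under it and keeps it 10 to 12 mm up (block leaning about 0.2 rad), the other end staying seated as the pivot
- foot_right (a point): point on the block's underside at y = -28 mm (its -y end), with a plunger like the other. Rocking back about the end already raised brings up the second end the same way, level again 10 to 12 mm up; the block is then loose
- tray_yellow: yellow parts tray, 90 x 130 x 45 mm, loose bystander; origin under its centre
- lube: blue bottle, 38 mm in diameter, 120 mm high, loose bystander; origin under its centre
- sealant: red bottle, 34 mm in diameter, 109 mm high, loose bystander; origin under its centre
- brush: bench brush with wooden handle, 32 x 175 x 11 mm, lying loose, bystander; origin under its centre
There are look-alikes about, which are no part of the job. Leave any yellow look-alike of the vblock alone. What is shaped like the pin but purple is not meant.

How it is judged:
By the outcome, as a careful person would: the job done as asked, in the order asked, and still so for the second after the job is handed in, while the arm keeps its last pose, push and grip.
It also fails if it takes over 50 s, if anything falls off the work surface, if the arm or the gripper's body presses on something with over 40 N, if the wrist force passes 120 N, or if a joint passes its speed limit or range.

## Working session

There is one attempt and no reset: what is moved stays moved. The work goes in short steps, Python scripts to look and compute and a tool call to move; the robot and the scene stay as the last step left them, time stands still between calls to the robot, and variables do not carry over. Pictures are saved under pics/ and viewed, at most 10 in all, crops included, and the job is handed in when it is done.

Besides the shell and the picture viewer there is one more tool, called after "Request:" in YAML: its name, and indented under it one key for each argument. carry_out: Moves the arm, as the interface text tells. Its arguments: {"type":"object","properties":{"linear":{"type":"array"},"rot":{"type":"array"},"jaw":{"type":"number"},"force":{"type":"number"}},"required":["linear","rot"]}

```bash
ls; mkdir -p pics; cat > h.py <<'E'
import numpy as np, cv2, pickle
from rig import robot
def snap(n,f):
    s=robot.snapshot(n); cv2.imwrite(f'pics/{f}.png',s['image'][:,:,::-1]); pickle.dump(s,open(f'pics/{f}.pkl','wb')); return s
def load(f): return pickle.load(open(f'pics/{f}.pkl','rb'))
def ray(s,px):
    K,R,t=[np.array(s[k],float) for k in 'KRt']
    c=-R.T@t; d=R.T@np.linalg.solve(K,[px[0],px[1],1.]); return c,d/np.linalg.norm(d)
def onz(s,px,z):
    c,d=ray(s,px); return c+d*(z-c[2])/d[2]
def proj(s,X):
    p=np.array(s['K'])@(np.array(s['R'])@np.array(X,float)+np.array(s['t'])); return p[:2]/p[2]
def tri(s1,p1,s2,p2):
    c1,d1=ray(s1,p1);c2,d2=ray(s2,p2)
    k=np.linalg.lstsq(np.c_[d1,-d2],c2-c1,rcond=None)[0]
    a=c1+d1*k[0];b=c2+d2*k[1]; return (a+b)/2,np.linalg.norm(a-b)
E
python3 - <<'E'
from h import *
a=[snap(n,n+'0') for n in('scene','side')]
cv2.imwrite('pics/w0.png',snap('wrist','wrist0')['image'][:,:,::-1])
o=robot.observe(); print(o, robot.nose_length)
E
```

```text
pics
{'time_s': 0.15, 'joint_positions': array([-2.15283908e-01,  3.81103566e-01,  1.29803888e+00, -4.61198745e-06,
        1.46358383e+00, -2.15275405e-01]), 'qvel': array([ 0.00205372, -0.00276056, -0.00192166,  0.0015056 , -0.00095515,
       -0.00137787]), 'tau': array([ 1.94521621e-03, -4.48624384e+01, -2.31344014e+01, -1.86937300e-04,
        3.77541786e-03, -1.65174959e-05]), 'tcp_pos': array([5.49808517e-01, 4.72675918e-05, 2.49836232e-01]), 'orientation': array([-4.75924848e-04,  7.07109499e-01,  7.07103837e-01, -3.07855784e-04]), 'wrist_force': array([ 0.04641535,  0.40758198, -0.79698303]), 'wrist_torque': array([ 0.01712592,  0.01415574, -0.03459249]), 'grip_force': 0.0, 'width': 0.9958552688111992} 0.019
```

View pics/scene0.png

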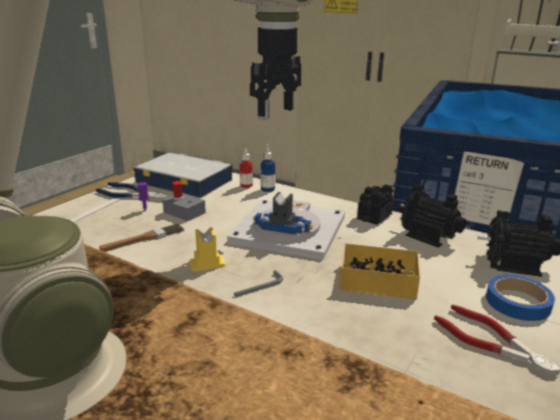

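View pics/side0.png

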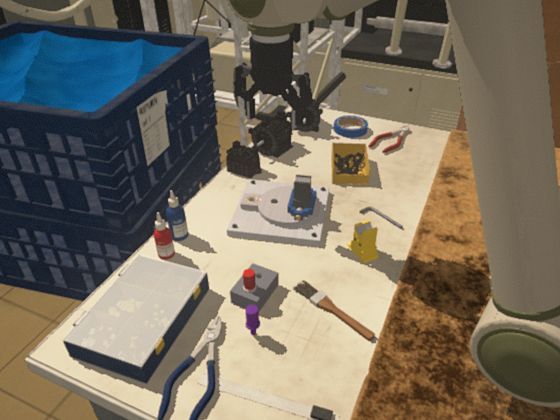

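Candidates. Pin: the red head at scene (178,188) and side (249,280), against the purple look-alike at scene (143,192) and side (252,318); the red sealant bottle is at scene (246,172). V-block: the dark one at scene (283,208) and side (303,190), against the yellow look-alike at scene (206,248). I choose the red pin in the grey rest and the dark block in the blue pocket, and check both in one close crop.

```bash
python3 - <<'E'
from h import *
a,b,w=load('scene0'),load('side0'),load('wrist0')
c=np.hstack([cv2.resize(b['image'][165:310,220:335],None,fx=4,fy=4,interpolation=cv2.INTER_CUBIC)[:,:,::-1],])
c2=cv2.resize(a['image'][170:270,130:350],None,fx=1.5,fy=2.6)[:,:,::-1]
cv2.imwrite('pics/crop.png',c)
def red(s,lo1=0):
    h=cv2.cvtColor(s['image'],cv2.COLOR_RGB2HSV)
    m=(((h[...,0]<6)|(h[...,0]>174))&(h[...,1]>170)&(h[...,2]>90)).astype(np.uint8)
    n,l,st,ce=cv2.connectedComponentsWithStats(m)
    for i in range(1,n):
        if st[i,4]>25: print(st[i],ce[i].round(1))
print('scene');red(a);print('side');red(b);print('wrist');red(w)
for z in(.03,): print(onz(b,(303,200),z),onz(a,(283,222),z),tri(a,(178,188),b,(249,280)))
E
```

```text
scene
[241 162  11  11 103] [245.7 167.1]
[173 181   9  16  92] [177.1 187.9]
[457 307  19   9  33] [464.9 310.8]
[477 315  29  18  78] [492.3 322.9]
[451 327  41  20 107] [471.6 338.4]
side
[153 230   8  10  43] [156.6 233.9]
[244 270  10   8  72] [248.5 273.3]
wrist
[ 0.50586994 -0.06162667  0.03      ] [ 0.52381283 -0.03866254  0.03      ] (array([0.49322731, 0.2258895 , 0.05362816]), np.float64(0.007322598331636482))
```

View pics/crop.png

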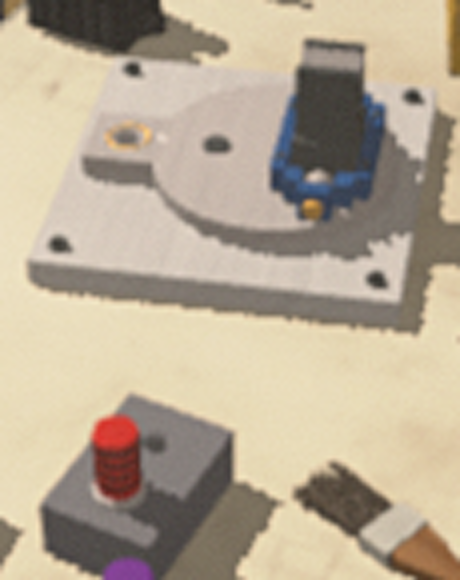

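View pics/w0.png

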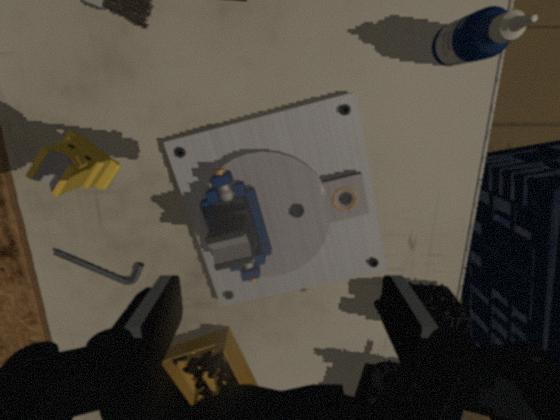

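The crop confirms the choice: the red pin stands in the grey rest at side (249,275) with the purple one beyond it, and the dark block sits in the blue pocket. The wrist view shows the ear's hole at (345,198), the pivot at (296,210), and the plate's screws at (180,152), (344,109), (373,262) and (229,295).

```bash
python3 - <<'E'
from h import *
a,b,w=load('scene0'),load('side0'),load('wrist0')
g=cv2.cvtColor(w['image'],cv2.COLOR_RGB2GRAY)
def dark(x,y,r=10):
    p=g[y-r:y+r+1,x-r:x+r+1].astype(float); k=np.clip(np.percentile(p,50)*.75-p,0,None)
    yy,xx=np.mgrid[-r:r+1,-r:r+1]; return np.array([x+(k*xx).sum()/k.sum(),y+(k*yy).sum()/k.sum()])
piv=onz(w,dark(296,210),.03)
h=cv2.cvtColor(w['image'],cv2.COLOR_RGB2HSV)[180:220,325:365]
m=((h[...,0]>8)&(h[...,0]<25)&(h[...,1]>75)).astype(np.uint8)
c=max(cv2.findContours(m,cv2.RETR_EXTERNAL,cv2.CHAIN_APPROX_NONE)[0],key=len)
(e,ax,_)=cv2.fitEllipse(c); e=np.array(e)+[325,180]; print('ring',e,ax)
hole=onz(w,e,.03); d=hole-piv
print('piv',piv,'hole',hole,np.linalg.norm(d),np.degrees(np.arctan2(d[1],d[0])))
sc=[onz(w,dark(*p,8),.016) for p in((180,152),(344,109),(373,262),(229,295))]
for s in sc: print(s)
for i in range(4):
    v=sc[(i+1)%4]-sc[i]; print(np.linalg.norm(v),np.degrees(np.arctan2(v[1],v[0])))
print('centre',np.mean(sc,0))
for n,s,p in(('side',b,(251.7,199.2)),): print(n,onz(s,p,.03), 'piv', onz(s,(220+217/4,165+144/4),.03))
# pin: head top z=.07, centre from sides
print('pin side top',onz(b,(220+117/4,165+427/4),.070),'scene top',onz(a,(177.5,183),.070))
print('purple side',onz(b,(253,331),0.0),onz(a,(144,209),0.))
# rest corners top z .032 from side crop
for p in((132,396),(232,433),(158,541),(43,508),(157,443)): print(onz(b,(220+p[0]/4,165+p[1]/4),.032))
E
```

```text
ring [344.51723289 198.42337418] (22.642486572265625, 24.07914924621582)
piv [ 0.56540123 -0.03173823  0.03      ] hole [ 0.6148791  -0.01908179  0.03      ] 0.0510709746599124 14.348586551648243
[0.44430207 0.02678677 0.016     ]
[0.61172606 0.06885216 0.016     ]
[ 0.65377113 -0.09837199  0.016     ]
[ 0.48659828 -0.14079974  0.016     ]
0.17262759985075854 14.103667191572297
0.17242884261761873 -75.886700080503
0.17247283035531766 -165.75925429921404
0.17284157429534308 104.16474556822477
centre [ 0.54909938 -0.0358832   0.016     ]
side [ 0.61369405 -0.01698681  0.03      ] piv [ 0.56384522 -0.03159363  0.03      ]
pin side top [0.49026825 0.22509002 0.07      ] scene top [0.49200592 0.22129415 0.07      ]
purple side [0.45385023 0.28774295 0.        ] [0.45576694 0.299046   0.        ]
[0.51287765 0.17085576 0.032     ]
[0.45912351 0.1737548  0.032     ]
[0.46091749 0.24648917 0.032     ]
[0.51624201 0.25015292 0.032     ]
[0.48804368 0.19371035 0.032     ]
```

```bash
python3 - <<'E'
from h import *
w=load('wrist0'); print(-np.array(w['R']).T@np.array(w['t']), np.array(w['R'])[2])
for z in(.25,.231,.1,.05,0): print(z,proj(w,[.55,0,z]))
E
```

```text
[0.54974597 0.07791405 0.37289529] [-0.00169347 -0.30767994 -0.95148841]
0.25 [282.04913055 300.09856977]
0.231 [281.97937769 277.31314497]
0.1 [281.74045493 199.26678213]
0.05 [281.69668109 184.96764444]
0 [281.66390322 174.26044562]
```

Request:
carry_out:
  linear:
    - [-1, 3.5, -1]
    - [-1, 3.5, -1]
    - [-1, 3.5, -1]
    - [-1, 3.5, -1]
    - [-1, 3.5, -1]
    - [-1, 3.5, -1]
    - [0, 0, 0]
    - [0, 0, 0]
    - [0, 0, 0]
  rot:
    - [0, 0, 0]
    - [0, 0, 0]
    - [0, 0, 0]
    - [0, 0, 0]
    - [0, 0, 0]
    - [0, 0, 0]
    - [0, 0, 0]
    - [0, 0, 0]
    - [0, 0, 0]
  jaw: 0

```text
time_s: 0.9
tcp_pos: [0.4901, 0.2098, 0.1903]
orientation: [0.0, 0.707, 0.707, -0.0]
wrist_force: [0.7, -0.5, -0.0]
width: 1.001
grip_force: 0.0
```

```bash
python3 - <<'E'
from h import *
w=snap('wrist','wrist1'); o=robot.observe(); print(o['tcp_pos'],o['orientation'])
h=cv2.cvtColor(w['image'],cv2.COLOR_RGB2HSV)
m=(((h[...,0]<6)|(h[...,0]>174))&(h[...,1]>150)&(h[...,2]>70)).astype(np.uint8)
n,l,st,ce=cv2.connectedComponentsWithStats(m)
for i in range(1,n):
    if st[i,4]>40: print(st[i],ce[i].round(1), onz(w,ce[i],.07))
E
```

```text
[0.49043706 0.2093247  0.19053133] [2.44032392e-04 7.07368719e-01 7.06844692e-01 1.27135228e-04]
[270 175  27  26 513] [283.8 187.8] [0.4920456  0.22676277 0.07      ]
```

View pics/wrist1.png

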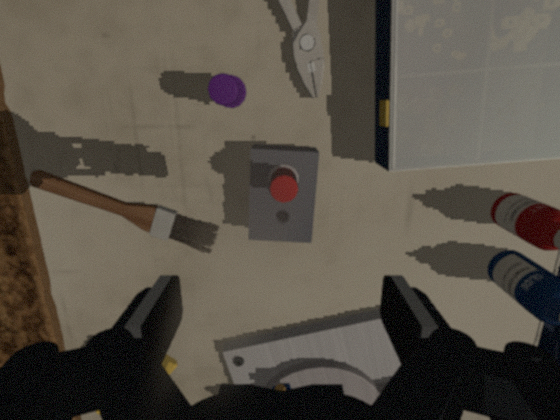

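The red head's top is a clean disc at (284,188), which gives a pin axis at (0.492, 0.227). That agrees with the rest's geometry, and the purple pin at (227,90) is clear of the fingers.

Request:
carry_out:
  linear:
    - [0.15, 0.9, 0]
    - [0, 0.85, -3]
    - [0, 0, -3]
    - [0, 0, -3]
    - [0, 0, -2.5]
    - [0, 0, -1.5]
    - [0, 0, 0]
    - [0, 0, 0]
    - [0, 0, 0]
  rot:
    - [0, 0, 0]
    - [0, 0, 0]
    - [0, 0, 0]
    - [0, 0, 0]
    - [0, 0, 0]
    - [0, 0, 0]
    - [0, 0, 0]
    - [0, 0, 0]
    - [0, 0, 0]

```text
time_s: 1.7
tcp_pos: [0.4925, 0.2274, 0.0615]
orientation: [0.001, 0.707, 0.707, 0.001]
wrist_force: [-0.3, 0.2, 0.4]
width: 0.994
grip_force: 0.0
```

Request:
carry_out:
  linear:
    - [0, 0, 0]
    - [0, 0, 0]
    - [0, 0, 0]
    - [0, 0, 0]
    - [0, 0, 0]
    - [0, 0, 0]
    - [0, 0, 0]
    - [0, 0, 0]
    - [0, 0, 0]
    - [0, 0, 0]
    - [0, 0, 0]
    - [0, 0, 0]
  rot:
    - [0, 0, 0]
    - [0, 0, 0]
    - [0, 0, 0]
    - [0, 0, 0]
    - [0, 0, 0]
    - [0, 0, 0]
    - [0, 0, 0]
    - [0, 0, 0]
    - [0, 0, 0]
    - [0, 0, 0]
    - [0, 0, 0]
    - [0, 0, 0]
  jaw: 1
  force: 40

```text
time_s: 2.7
tcp_pos: [0.4915, 0.2275, 0.0607]
orientation: [0.0, 0.707, 0.707, 0.0]
wrist_force: [-1.2, -0.9, 5.5]
width: 0.232
grip_force: 39.0
```

Request:
carry_out:
  linear:
    - [0, 0, 1.5]
    - [0, 0, 3]
    - [0, 0, 3]
    - [0, 0, 1.5]
    - [0, 0, 0]
    - [0, 0, 0]
  rot:
    - [0, 0, 0]
    - [0, 0, 0]
    - [0, 0, 0]
    - [0, 0, 0]
    - [0, 0, 0]
    - [0, 0, 0]

```text
time_s: 3.2
tcp_pos: [0.4914, 0.2275, 0.1503]
orientation: [0.0, 0.707, 0.707, 0.0]
wrist_force: [-0.5, -0.4, -0.4]
width: 0.23
grip_force: 39.7
```

```bash
python3 - <<'E'
from h import *
o=robot.observe(); print(o['tcp_pos'],o['orientation'],o['wrist_force'],o['width'])
s=snap('side','side2'); a=snap('scene','scene2')
p=proj(s,o['tcp_pos']);q=proj(a,o['tcp_pos']);print(p,q)
def cr(s,p):
    x,y=int(p[0]),int(p[1]); return cv2.resize(s['image'][y-45:y+55,x-35:x+35],None,fx=5,fy=5,interpolation=cv2.INTER_CUBIC)[:,:,::-1]
cv2.imwrite('pics/c2.png',np.hstack([cr(s,p),cr(a,q)]))
E
```

```text
[0.49144744 0.22751123 0.15029192] [1.93655737e-04 7.07108085e-01 7.07105381e-01 3.13882572e-04] [-0.46711054 -0.41420879 -0.40564046] 0.23005341150303305
[245.55102335 237.52111071] [172.55379756 148.12829944]
```

View pics/c2.png

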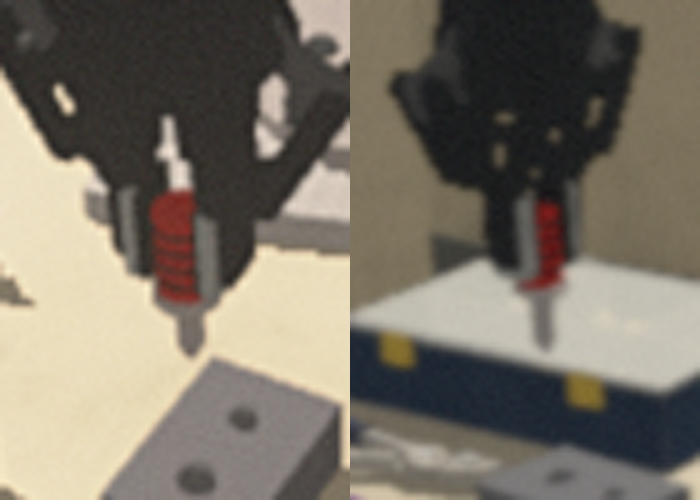

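The pin is held, tip at side ≈(248,263) and scene ≈(175.6,173). I check its tilt and offset next.

```bash
python3 - <<'E'
from h import *
s,a=load('side2'),load('scene2')
print(tri(s,(248.2,263),a,(175.8,173)),tri(s,(244.5,231.5),a,(176.8,144)))
for n,t in(('tip0',(.4914,.2270,.0935)),('top0',(.4914,.2270,.1595))): print(n,proj(s,t),proj(a,t))
# hole from side/scene at close scale
b=load('side0')
print('hole proj', proj(b,(.6143,-.0191,.03)))
# red axis in both images
for x,n in((s,'side'),(a,'scene')):
    h=cv2.cvtColor(x['image'],cv2.COLOR_RGB2HSV)
    m=(((h[...,0]<6)|(h[...,0]>174))&(h[...,1]>150)&(h[...,2]>60)).astype(np.uint8)
    k,l,st,ce=cv2.connectedComponentsWithStats(m)
    for i in range(1,k):
        if st[i,4]>25: print(n,st[i],ce[i].round(1))
E
```

```text
(array([0.49173835, 0.22514585, 0.09208832]), np.float64(0.002553817332981675)) (array([0.497204  , 0.22095104, 0.15803124]), np.float64(0.0031252409764637454))
tip0 [247.4812901  262.48671102] [174.64876951 172.71403755]
top0 [245.42372455 233.05361157] [172.38971017 144.09291664]
hole proj [251.89315921 198.63931042]
side [370 134  19  13  54] [378.6 138.3]
side [384 137  17  15  55] [393.3 145.2]
side [153 228  19  17 213] [162.5 236.3]
side [240 231   9   8  57] [244.  234.5]
scene [174 143   6  17  60] [176.6 150.7]
scene [240 161  12  12 128] [245.7 167. ]
scene [452 306  58  31 356] [481.9 319.8]
scene [435 317  62  34 423] [465.2 335.6]
```

Request:
carry_out:
  linear:
    - [0.8, -1.6, 0]
    - [1.7, -3.5, 0]
    - [1.7, -3.5, 0]
    - [1.8, -3.5, 0]
    - [1.8, -3.5, 0]
    - [1.8, -3.5, 0]
    - [1.7, -3.5, -1]
    - [1.0, -2.0, -2]
    - [0, 0, -1.5]
    - [0, 0, 0]
    - [0, 0, 0]
    - [0, 0, 0]
  rot:
    - [0, 0, 0]
    - [0, 0, 0]
    - [0, 0, 0]
    - [0, 0, 0]
    - [0, 0, 0]
    - [0, 0, 0]
    - [0, 0, 0]
    - [0, 0, 0]
    - [0, 0, 0]
    - [0, 0, 0]
    - [0, 0, 0]
    - [0, 0, 0]

```text
time_s: 4.3
tcp_pos: [0.6144, -0.0178, 0.1055]
orientation: [-0.0, 0.707, 0.707, -0.0]
wrist_force: [0.1, 0.6, -0.3]
width: 0.229
grip_force: 39.7
```

```bash
python3 - <<'E'
from h import *
o=robot.observe(); print(o['tcp_pos'],o['wrist_force'],o['width'])
s=snap('side','side3'); a=snap('scene','scene3'); t=o['tcp_pos']-[0,.0005,.0567]
p=proj(s,t);q=proj(a,t);print(p,q,proj(s,(.6144,-.0193,.03)),proj(a,(.6144,-.0193,.03)))
def cr(s,p):
    x,y=int(p[0]),int(p[1]); print(x-35,y-55); return cv2.resize(s['image'][y-55:y+45,x-35:x+35],None,fx=5,fy=5,interpolation=cv2.INTER_CUBIC)[:,:,::-1]
cv2.imwrite('pics/c3.png',np.hstack([cr(s,p),cr(a,q)]))
E
```

```text
[ 0.6143848  -0.017791    0.10550972] [ 0.12029791  0.57697856 -0.29976698] 0.22919830245462677
[251.31657454 192.06185321] [296.98393598 197.40052411] [251.8947893  198.58188099] [297.14046855 205.28260737]
216 137
261 142
```

View pics/c3.png

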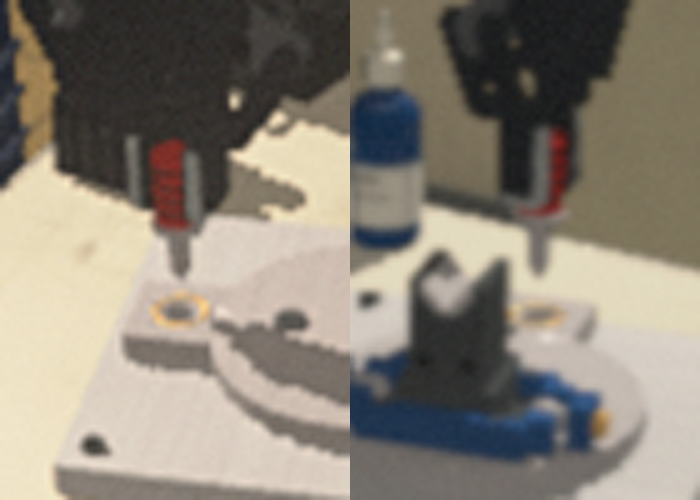

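The tip stands right above the hole in both views, tip over hole at crop (181,278)/(180,312) and (538,275)/(538,313). Lowering with force checks.

Request:
carry_out:
  linear:
    - [0, 0, -1]
    - [0, 0, -0.7]
    - [0, 0, -0.5]
    - [0, 0, -0.4]
    - [0, 0, -0.4]
    - [0, 0, 0]
    - [0, 0, 0]
  rot:
    - [0, 0, 0]
    - [0, 0, 0]
    - [0, 0, 0]
    - [0, 0, 0]
    - [0, 0, 0]
    - [0, 0, 0]
    - [0, 0, 0]

```text
time_s: 4.98
tcp_pos: [0.6145, -0.0185, 0.0751]
orientation: [-0.0, 0.707, 0.707, -0.0]
wrist_force: [0.1, 0.1, -1.0]
width: 0.231
grip_force: 39.7
```

Request:
carry_out:
  linear:
    - [0, 0, -0.5]
    - [0, 0, -0.4]
    - [0, 0, -0.3]
    - [0, 0, -0.2]
    - [0, 0, -0.1]
    - [0, 0, 0]
    - [0, 0, 0]
  rot:
    - [0, 0, 0]
    - [0, 0, 0]
    - [0, 0, 0]
    - [0, 0, 0]
    - [0, 0, 0]
    - [0, 0, 0]
    - [0, 0, 0]

```text
time_s: 5.57
tcp_pos: [0.6145, -0.0185, 0.0604]
orientation: [0.0, 0.707, 0.707, 0.0]
wrist_force: [-0.1, 0.2, 0.4]
width: 0.23
grip_force: 39.7
```

Lateral force is nil. I go 0.1 cm more, then let go and open partly.

Request:
carry_out:
  linear:
    - [0, 0, -0.1]
    - [0, 0, -0.05]
    - [0, 0, 0]
    - [0, 0, 0]
  rot:
    - [0, 0, 0]
    - [0, 0, 0]
    - [0, 0, 0]
    - [0, 0, 0]

```text
time_s: 5.9
tcp_pos: [0.6145, -0.0185, 0.0588]
orientation: [0.0, 0.707, 0.707, -0.0]
wrist_force: [0.2, -0.0, -0.2]
width: 0.234
grip_force: 39.7
```

Request:
carry_out:
  linear:
    - [0, 0, 0]
    - [0, 0, 0]
    - [0, 0, 0]
    - [0, 0, 0]
    - [0, 0, 0]
    - [0, 0, 0]
    - [0, 0, 0]
    - [0, 0, 0]
  rot:
    - [0, 0, 0]
    - [0, 0, 0]
    - [0, 0, 0]
    - [0, 0, 0]
    - [0, 0, 0]
    - [0, 0, 0]
    - [0, 0, 0]
    - [0, 0, 0]
  jaw: 0.3

```text
time_s: 6.57
tcp_pos: [0.6145, -0.0185, 0.0588]
orientation: [0.0, 0.707, 0.707, -0.0]
wrist_force: [-0.2, -0.2, -0.6]
width: 0.704
grip_force: 0.0
```

Request:
carry_out:
  linear:
    - [0, 0, 1.5]
    - [0, 0, 3]
    - [0, 0, 3]
    - [0, 0, 3]
    - [0, 0, 2]
    - [0, 0, 0]
    - [0, 0, 0]
    - [0, 0, 0]
  rot:
    - [0, 0, 0]
    - [0, 0, 0]
    - [0, 0, 0]
    - [0, 0, 0]
    - [0, 0, 0]
    - [0, 0, 0]
    - [0, 0, 0]
    - [0, 0, 0]

```text
time_s: 7.23
tcp_pos: [0.614, -0.0184, 0.1828]
orientation: [-0.001, 0.707, 0.707, -0.001]
wrist_force: [-0.4, 0.2, -0.6]
width: 0.7
grip_force: 0.0
```

```bash
python3 - <<'E'
from h import *
o=robot.observe(); print(o['tcp_pos'],o['joint_positions'],o['wrist_force'],o['width'])
s=snap('side','side4'); w=snap('wrist','wrist4')
h=cv2.cvtColor(w['image'],cv2.COLOR_RGB2HSV)
m=(((h[...,0]<6)|(h[...,0]>174))&(h[...,1]>150)&(h[...,2]>70)).astype(np.uint8)
n,l,st,ce=cv2.connectedComponentsWithStats(m)
for i in range(1,n):
    if st[i,4]>40: print(st[i],ce[i].round(1), onz(w,ce[i],.068))
g=cv2.cvtColor(w['image'],cv2.COLOR_RGB2GRAY)
big=np.hstack([cv2.resize(s['image'][140:265,215:335],(384,400),interpolation=cv2.INTER_CUBIC),cv2.resize(w['image'],(416,312)).copy() if 0 else cv2.copyMakeBorder(cv2.resize(w['image'],(416,312)),0,88,0,0,cv2.BORDER_CONSTANT)])
cv2.imwrite('pics/c4.png',big[:,:,::-1])
E
```

```text
[ 0.61400894 -0.01841404  0.18276745] [-2.22430613e-01  5.45460134e-01  1.21716920e+00 -4.01655889e-05
  1.38079323e+00 -2.22375109e-01] [-0.44855169  0.15570235 -0.63786009] 0.69984296332127
```

View pics/c4.png

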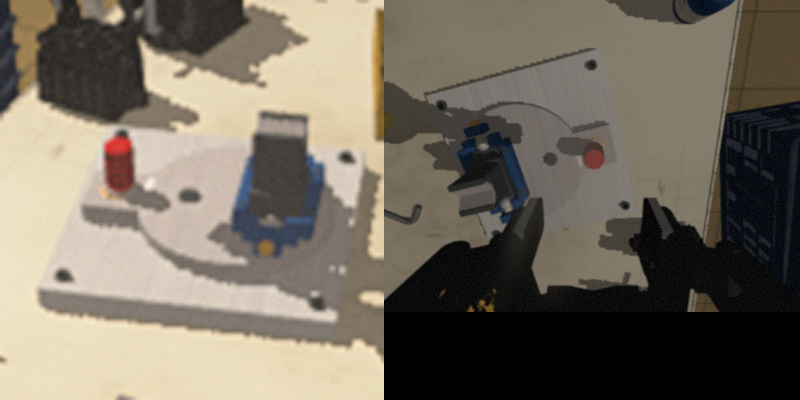

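The pin stands upright in the ear at crop (118,165). I check its height and re-measure the fixture.

```bash
python3 - <<'E'
from h import *
w,s=load('wrist4'),load('side4')
h=cv2.cvtColor(s['image'],cv2.COLOR_RGB2HSV)
m=(((h[...,0]<6)|(h[...,0]>174))&(h[...,1]>120)&(h[...,2]>60)).astype(np.uint8); m[:,:230]=0; m[:,275:]=0; m[:170]=0; m[220:]=0
ys,xs=np.nonzero(m); print('red bbox',xs.min(),xs.max(),ys.min(),ys.max())
for t in((.6145,-.0185,.068),(.6145,-.0185,.034)): print(proj(s,t))
ax=[proj(s,(.6145+.0105*np.cos(q),-.0185+.0105*np.sin(q),z)) for q in np.arange(0,6.3,.2) for z in(.034,.068)]
print('expected bbox',np.min(ax,0),np.max(ax,0))
g=cv2.cvtColor(w['image'],cv2.COLOR_RGB2GRAY)
def dark(x,y,r=8):
    p=g[y-r:y+r+1,x-r:x+r+1].astype(float); k=np.clip(np.percentile(p,50)*.75-p,0,None)
    yy,xx=np.mgrid[-r:r+1,-r:r+1]; return np.array([x+(k*xx).sum()/k.sum(),y+(k*yy).sum()/k.sum()])
A,B,C=[onz(w,dark(*p),.016) for p in((77,141),(279,87),(324,276))]
print(A,B,C,(A+C)/2)
for v in(B-A,C-B): print(np.linalg.norm(v),np.degrees(np.arctan2(v[1],v[0])))
c=(A+C)/2; y=np.radians(14.1); u=np.array([np.cos(y),np.sin(y)]); print('origin',c[:2]-.018*u,'seat',c[:2]-.048*u)
E
```

```text
red bbox 248 255 182 199
[250.91884765 184.95482427]
[251.61339662 197.33428204]
expected bbox [246.21829317 182.33502715] [256.23678583 200.05253334]
[0.44335393 0.02570143 0.016     ] [0.61204573 0.06909389 0.016     ] [ 0.65382022 -0.09843153  0.016     ] [ 0.54858708 -0.03636505  0.016     ]
0.17418331947051663 14.425416875254948
0.17265537032949782 -75.99816132991205
origin [ 0.53112938 -0.04075012] seat [ 0.50203322 -0.04805858]
```

The pin is home: the red box matches the prediction. Now over the block, turning the jaws to its ±y faces.

Request:
carry_out:
  linear:
    - [-1, -0.27, 0]
    - [-1, -0.27, 0]
    - [-1, -0.27, 0]
    - [-1, -0.27, 0]
    - [-1, -0.27, 0]
    - [-1, -0.27, 0]
    - [-1, -0.27, 0]
    - [-1, -0.27, 0]
    - [-1, -0.27, 0]
    - [-1, -0.27, 0]
    - [-1.2, -0.24, 0]
    - [0, 0, 0]
  rot:
    - [0, 0, -6.9]
    - [0, 0, -6.9]
    - [0, 0, -6.9]
    - [0, 0, -6.9]
    - [0, 0, -6.9]
    - [0, 0, -6.9]
    - [0, 0, -6.9]
    - [0, 0, -6.9]
    - [0, 0, -6.9]
    - [0, 0, -6.9]
    - [0, 0, -6.9]
    - [0, 0, 0]
  jaw: 0

```text
time_s: 8.33
tcp_pos: [0.5008, -0.0479, 0.183]
orientation: [-0.001, 0.993, 0.12, -0.001]
wrist_force: [1.6, 0.6, 0.6]
width: 1.003
grip_force: 0.0
```

```bash
python3 - <<'E'
from h import *
from scipy.spatial.transform import Rotation as Ro
o=robot.observe(); q=o['orientation']; M=Ro.from_quat([q[1],q[2],q[3],q[0]]).as_matrix()
print(o['tcp_pos'],o['joint_positions'],M.round(3).tolist(),np.degrees(np.arctan2(M[1,1],M[0,1])))
w=snap('wrist','wrist5')
y=np.radians(14.1); u=np.array([np.cos(y),np.sin(y),0]); v=np.array([-u[1],u[0],0]); s0=np.array([.5023,-.0478,.03])
im=w['image'].copy()
for a in(-1,1):
  for b in(-1,1):
    p=proj(w,s0+u*.017*a+v*.016*b+[0,0,.068]); cv2.circle(im,tuple(int(round(k)) for k in p),2,(0,255,0),-1)
    p=proj(w,s0+u*.052*0+u*.1*a*0+v*.047*b+[0,0,.019]); cv2.circle(im,tuple(int(round(k)) for k in p),2,(255,0,255),-1)
cv2.imwrite('pics/c5.png',im[:,:,::-1])
E
```

```text
[ 0.5007943  -0.04789647  0.18303557] [-3.31012699e-01  3.63477907e-01  1.53550310e+00 -1.67012061e-04
  1.24536690e+00  9.98485009e-01] [[0.971, 0.239, -0.003], [0.239, -0.971, 0.001], [-0.002, -0.001, -1.0]] -76.17162923100743
```

View pics/c5.png

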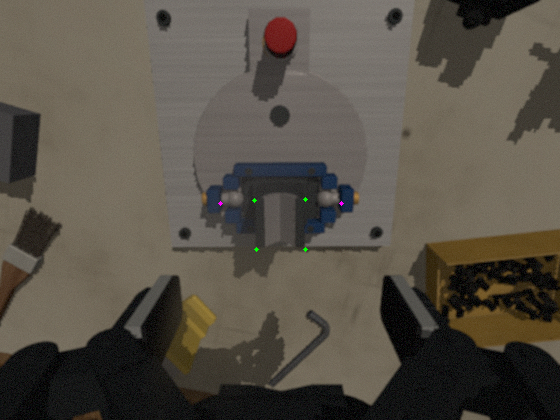

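The predicted top corners (green) fall on the block's upright, centred at column 280. Descending to grip.

Request:
carry_out:
  linear:
    - [0.2, 0, -2]
    - [0, 0, -2.5]
    - [0, 0, -2.5]
    - [0, 0, -2]
    - [0, 0, -1.2]
    - [0, 0, -0.5]
    - [0, 0, 0]
    - [0, 0, 0]
  rot:
    - [0, 0, 0]
    - [0, 0, 0]
    - [0, 0, 0]
    - [0, 0, 0]
    - [0, 0, 0]
    - [0, 0, 0]
    - [0, 0, 0]
    - [0, 0, 0]

```text
time_s: 9.05
tcp_pos: [0.505, -0.0479, 0.077]
orientation: [0.0, 0.992, 0.124, 0.0]
wrist_force: [1.1, 0.4, 0.2]
width: 1.0
grip_force: 0.0
```

Request:
carry_out:
  linear:
    - [0, 0, 0]
    - [0, 0, 0]
    - [0, 0, 0]
    - [0, 0, 0]
    - [0, 0, 0]
    - [0, 0, 0]
    - [0, 0, 0]
    - [0, 0, 0]
    - [0, 0, 0]
    - [0, 0, 0]
    - [0, 0, 0]
    - [0, 0, 0]
  rot:
    - [0, 0, 0]
    - [0, 0, 0]
    - [0, 0, 0]
    - [0, 0, 0]
    - [0, 0, 0]
    - [0, 0, 0]
    - [0, 0, 0]
    - [0, 0, 0]
    - [0, 0, 0]
    - [0, 0, 0]
    - [0, 0, 0]
    - [0, 0, 0]
  jaw: 1
  force: 30

```text
time_s: 10.05
tcp_pos: [0.5045, -0.0476, 0.0772]
orientation: [-0.0, 0.992, 0.123, 0.0]
wrist_force: [-0.7, 3.9, 6.9]
width: 0.374
grip_force: 30.3
```

```bash
cat > st.py <<'E'
from h import *
from scipy.spatial.transform import Rotation as Ro
o=robot.observe(); q=o['orientation']; M=Ro.from_quat([q[1],q[2],q[3],q[0]]).as_matrix()
y=np.radians(14.1); u=np.array([np.cos(y),np.sin(y),0]); v=np.array([-u[1],u[0],0])
d=o['tcp_pos']-np.array([.5023,-.0478,.03]); z=-M[:,2]
print('t',o['time_s'],'tcp in seat (mm) x,y,z',(d@u*1e3).round(1),(d@v*1e3).round(1),(d[2]*1e3).round(1),'tilt toward -y(about+x) deg',np.degrees(np.arctan2(-(z@v),z[2])).round(2),'about y',np.degrees(np.arctan2(z@u,z[2])).round(2))
F,T=o['wrist_force'],o['wrist_torque']; print('F u,v,z',(F@u).round(1),(F@v).round(1),F[2].round(1),'T',(T@u).round(2),(T@v).round(2),T[2].round(2),'w',o['width'].round(3),o['grip_force'],o['tcp_pos'])
E
python3 st.py
```

```text
t 10.05 tcp in seat (mm) x,y,z 2.2 -0.4 47.2 tilt toward -y(about+x) deg 0.01 about y -0.03Traceback (most recent call last):
  File "st.py", line 7, in <module>
    F,T=o['wrist_force'],o['wrist_torque']; print('F u,v,z',(F@u).round(1),(F@v).round(1),F[2].round(1),'T',(T@u).round(2),(T@v).round(2),T[2].round(2),'w',o['width'].round(3),o['grip_force'],o['tcp_pos'])
                                                                                                                                                            ^^^^^^^^^^^^^^^^
AttributeError: 'float' object has no attribute 'round'
```

Request:
carry_out:
  linear:
    - [0, 0, 0]
    - [0, 0, 0]
    - [0, 0, 0]
    - [0, 0, 0]
    - [0.04, -0.16, 0.09]
    - [0.04, -0.16, 0.09]
    - [0, 0, 0]
    - [0, 0, 0]
    - [0, 0, 0]
  rot:
    - [0, 0, 0]
    - [0, 0, 0]
    - [0, 0, 0]
    - [0, 0, 0]
    - [1.94, 0.49, 0]
    - [1.94, 0.49, 0]
    - [0, 0, 0]
    - [0, 0, 0]
    - [0, 0, 0]
  jaw: 1
  force: 100

```text
time_s: 10.8
tcp_pos: [0.5055, -0.0511, 0.0791]
orientation: [-0.035, 0.992, 0.123, -0.004]
wrist_force: [-1.0, 4.1, 5.6]
width: 0.364
grip_force: 99.2
```

```bash
sed -i "s/o\['width'\].round(3)/round(o['width'],3)/" st.py; python3 st.py
```

```text
t 10.8 tcp in seat (mm) x,y,z 2.3 -4.0 49.1 tilt toward -y(about+x) deg 3.98 about y -0.04
F u,v,z 0.1 4.2 5.6 T 0.23 0.07 0.02 w 0.364 99.19024407863617 [ 0.50545583 -0.05108944  0.07906661]
```

Request:
carry_out:
  linear:
    - [0.04, -0.17, 0.08]
    - [0.04, -0.17, 0.08]
    - [0, 0, 0]
    - [0, 0, 0]
  rot:
    - [1.94, 0.49, 0]
    - [1.94, 0.49, 0]
    - [0, 0, 0]
    - [0, 0, 0]

```text
time_s: 11.13
tcp_pos: [0.5063, -0.0543, 0.0808]
orientation: [-0.07, 0.99, 0.122, -0.008]
wrist_force: [0.4, 4.0, 6.6]
width: 0.36
grip_force: 100.5
```

```bash
python3 st.py
```

```text
t 11.1333 tcp in seat (mm) x,y,z 2.3 -7.3 50.8 tilt toward -y(about+x) deg 8.05 about y -0.05
F u,v,z 1.4 3.8 6.6 T 0.78 -0.06 0.02 w 0.36 100.50039052963257 [ 0.50630182 -0.05433802  0.08077899]
```

Request:
carry_out:
  linear:
    - [0.04, -0.17, 0.07]
    - [0.04, -0.17, 0.07]
    - [0, 0, 0]
    - [0, 0, 0]
  rot:
    - [1.94, 0.49, 0]
    - [1.94, 0.49, 0]
    - [0, 0, 0]
    - [0, 0, 0]

```text
time_s: 11.47
tcp_pos: [0.5071, -0.0574, 0.0821]
orientation: [-0.105, 0.987, 0.122, -0.013]
wrist_force: [0.5, 5.3, 7.1]
width: 0.361
grip_force: 100.8
```

```bash
python3 st.py
```

```text
t 11.4667 tcp in seat (mm) x,y,z 2.3 -10.5 52.1 tilt toward -y(about+x) deg 12.1 about y -0.05
F u,v,z 1.8 5.0 7.1 T 1.04 -0.35 0.01 w 0.361 100.78837931156158 [ 0.50710227 -0.05739596  0.08213379]
```

Request:
carry_out:
  linear:
    - [0.04, -0.18, 0.06]
    - [0, 0, 0]
  rot:
    - [1.94, 0.49, 0]
    - [0, 0, 0]

```text
time_s: 11.63
tcp_pos: [0.5075, -0.0591, 0.0828]
orientation: [-0.123, 0.985, 0.122, -0.015]
wrist_force: [-0.7, 7.0, 8.9]
width: 0.364
grip_force: 100.8
```

```bash
python3 st.py
```

```text
t 11.6333 tcp in seat (mm) x,y,z 2.3 -12.2 52.8 tilt toward -y(about+x) deg 14.22 about y -0.04
F u,v,z 1.1 7.0 8.9 T 1.45 -0.36 -0.03 w 0.364 100.84484159946442 [ 0.50746769 -0.05912251  0.08275066]
```

Request:
carry_out:
  linear:
    - [0.04, -0.18, 0.06]
    - [0, 0, 0]
  rot:
    - [1.94, 0.49, 0]
    - [0, 0, 0]

```text
time_s: 11.8
tcp_pos: [0.5078, -0.0609, 0.0833]
orientation: [-0.14, 0.983, 0.121, -0.017]
wrist_force: [0.2, 8.5, 8.5]
width: 0.368
grip_force: 100.8
```

```bash
python3 st.py
```

```text
t 11.8 tcp in seat (mm) x,y,z 2.1 -14.0 53.3 tilt toward -y(about+x) deg 16.24 about y -0.02
F u,v,z 2.3 8.1 8.5 T 1.58 -0.39 -0.07 w 0.368 100.84926903247833 [ 0.50777879 -0.06089165  0.0832892 ]
```

The torque is ambiguous, so I use the last picture here, with the pose predicted for a rigidly held block drawn on it.

```bash
python3 - <<'E'
from h import *
from scipy.spatial.transform import Rotation as Ro
o=robot.observe(); q=o['orientation']; M=Ro.from_quat([q[1],q[2],q[3],q[0]]).as_matrix()
B=np.c_[M[:,0],-M[:,1],-M[:,2]]  # block axes: x=u, y=v, z up
print(B.round(2).tolist())
og=o['tcp_pos']-B@np.array([.0022,0,.0472])
P=[(sx*.017,sy*.016,z) for sx in(-1,1) for sy in(-1,1) for z in(.068,)]+[(-.018,y,z) for y in(-.03,.03) for z in(0,.007)]
out=[]
for n in('scene','side'):
    s=snap(n,n+'6'); c=proj(s,og+B@[0,0,.03]); x,y=int(c[0]),int(c[1])
    z=7; im=cv2.resize(s['image'][y-40:y+32,x-28:x+28],None,fx=z,fy=z,interpolation=cv2.INTER_CUBIC)
    for p in P:
        k=(proj(s,og+B@np.array(p))-[x-28,y-40]+.5)*z; cv2.circle(im,tuple(int(a) for a in k),3,(0,255,0),-1)
    out.append(im); print(n,x-28,y-40)
cv2.imwrite('pics/c6.png',np.hstack(out)[:,:,::-1])
E
```

```text
[[0.97, -0.23, 0.07], [0.24, 0.93, -0.27], [0.0, 0.28, 0.96]]
scene 257 171
side 275 147
```

View pics/c6.png

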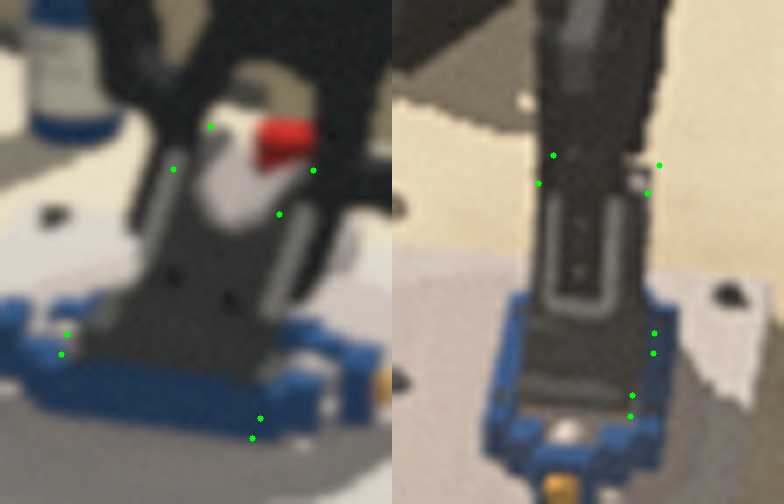

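The block is tilted with the jaws. In the right panel the +y nose (568,430) shows under the foot's lifted edge (575,405), so the first end has snapped. I lower it onto its nose and then rock back about that end.

Request:
carry_out:
  linear:
    - [-0.04, 0.18, -0.07]
    - [-0.04, 0.17, -0.07]
    - [0, 0, 0]
    - [0, 0, 0]
  rot:
    - [-2.3, -0.58, 0]
    - [-2.3, -0.58, 0]
    - [0, 0, 0]
    - [0, 0, 0]

```text
time_s: 12.23
tcp_pos: [0.5066, -0.0565, 0.0819]
orientation: [-0.098, 0.988, 0.123, -0.012]
wrist_force: [-1.5, 7.2, 8.3]
width: 0.361
grip_force: 100.7
```

```bash
python3 st.py
```

```text
t 12.2333 tcp in seat (mm) x,y,z 2.0 -9.5 51.9 tilt toward -y(about+x) deg 11.37 about y 0.02
F u,v,z 0.3 7.3 8.3 T 1.6 -0.14 -0.03 w 0.361 100.74447333812714 [ 0.50655099 -0.05652295  0.08192229]
```

Request:
carry_out:
  linear:
    - [-0.035, 0.14, 0.13]
    - [-0.035, 0.145, 0.12]
    - [0, 0, 0]
    - [0, 0, 0]
  rot:
    - [-1.94, -0.49, 0]
    - [-1.94, -0.49, 0]
    - [0, 0, 0]
    - [0, 0, 0]

```text
time_s: 12.57
tcp_pos: [0.5053, -0.0538, 0.0834]
orientation: [-0.064, 0.99, 0.123, -0.009]
wrist_force: [-1.1, 7.4, -1.1]
width: 0.365
grip_force: 101.7
```

```bash
python3 st.py
```

```text
t 12.5667 tcp in seat (mm) x,y,z 1.4 -6.6 53.4 tilt toward -y(about+x) deg 7.46 about y 0.13
F u,v,z 0.7 7.4 -1.1 T 1.73 -0.22 0.11 w 0.365 101.68902933597565 [ 0.50528515 -0.05381829  0.0833798 ]
```

Request:
carry_out:
  linear:
    - [-0.04, 0.15, 0.12]
    - [-0.04, 0.15, 0.11]
    - [0, 0, 0]
  rot:
    - [-1.94, -0.49, 0]
    - [-1.94, -0.49, 0]
    - [0, 0, 0]

```text
time_s: 12.82
tcp_pos: [0.5047, -0.051, 0.0862]
orientation: [-0.028, 0.992, 0.123, -0.004]
wrist_force: [-4.5, 8.3, 11.2]
width: 0.363
grip_force: 103.5
```

```bash
python3 st.py
```

```text
t 12.8167 tcp in seat (mm) x,y,z 1.5 -3.7 56.2 tilt toward -y(about+x) deg 3.29 about y 0.08
F u,v,z -2.4 9.2 11.2 T 1.51 0.53 0.16 w 0.363 103.54642152786255 [ 0.50468279 -0.05099326  0.08618394]
```

Request:
carry_out:
  linear:
    - [-0.04, 0.155, 0.1]
    - [0, 0, 0]
  rot:
    - [-1.94, -0.49, 0]
    - [0, 0, 0]

```text
time_s: 12.98
tcp_pos: [0.5044, -0.0495, 0.0875]
orientation: [-0.011, 0.992, 0.123, -0.002]
wrist_force: [-2.5, 6.0, 5.6]
width: 0.362
grip_force: 102.8
```

```bash
python3 st.py
```

```text
t 12.9833 tcp in seat (mm) x,y,z 1.6 -2.1 57.5 tilt toward -y(about+x) deg 1.29 about y 0.05
F u,v,z -1.0 6.4 5.6 T 1.46 0.18 0.07 w 0.362 102.84381687641144 [ 0.50436515 -0.04949505  0.08752184]
```

Request:
carry_out:
  linear:
    - [-0.04, 0.16, 0.1]
    - [-0.03, 0.14, 0.09]
    - [0, 0, 0]
    - [0, 0, 0]
  rot:
    - [-1.94, -0.49, 0]
    - [-1.94, -0.49, 0]
    - [0, 0, 0]
    - [0, 0, 0]

```text
time_s: 13.32
tcp_pos: [0.5042, -0.0475, 0.0889]
orientation: [0.023, 0.992, 0.123, 0.003]
wrist_force: [0.5, 2.6, -1.8]
width: 0.363
grip_force: 102.1
```

```bash
python3 st.py
```

```text
t 13.3167 tcp in seat (mm) x,y,z 1.9 -0.2 58.9 tilt toward -y(about+x) deg -2.67 about y 0.02
F u,v,z 1.1 2.4 -1.8 T 0.54 -0.18 0.06 w 0.363 102.05849826335907 [ 0.50419642 -0.04748254  0.08893303]
```

Request:
carry_out:
  linear:
    - [0.025, -0.11, 0.0]
    - [0, 0, 0]
    - [0, 0, 0]
    - [0, 0, 0.05]
    - [0, 0, 0.05]
    - [0, 0, 0]
    - [0, 0, 0]
  rot:
    - [2.6, 0.65, 0]
    - [0, 0, 0]
    - [0, 0, 0]
    - [0, 0, 0]
    - [0, 0, 0]
    - [0, 0, 0]
    - [0, 0, 0]

```text
time_s: 13.9
tcp_pos: [0.5047, -0.0489, 0.0902]
orientation: [0.001, 0.992, 0.123, 0.0]
wrist_force: [-0.1, 0.9, -2.6]
width: 0.366
grip_force: 101.9
```

```bash
python3 st.py
```

```text
t 13.9 tcp in seat (mm) x,y,z 2.1 -1.7 60.2 tilt toward -y(about+x) deg -0.12 about y -0.03
F u,v,z 0.1 0.9 -2.6 T 0.05 0.02 -0.03 w 0.366 101.93046391010284 [ 0.50474888 -0.04889709  0.09023393]
```

The load is 2.6 N, about the block's own weight, so it hangs loose. I raise it straight so the foot just clears the walls.

Request:
carry_out:
  linear:
    - [-0.02, 0.08, 0.1]
    - [0, 0, 0.1]
    - [0, 0, 0.2]
    - [0, 0, 0.2]
    - [0, 0, 0.2]
    - [0, 0, 0.2]
    - [0, 0, 0.15]
    - [0, 0, 0]
    - [0, 0, 0]
    - [0, 0, 0]
    - [0, 0, 0]
    - [0, 0, 0]
  rot:
    - [0, 0, 0]
    - [0, 0, 0]
    - [0, 0, 0]
    - [0, 0, 0]
    - [0, 0, 0]
    - [0, 0, 0]
    - [0, 0, 0]
    - [0, 0, 0]
    - [0, 0, 0]
    - [0, 0, 0]
    - [0, 0, 0]
    - [0, 0, 0]

```text
time_s: 14.9
tcp_pos: [0.5043, -0.0479, 0.1015]
orientation: [0.0, 0.992, 0.123, 0.0]
wrist_force: [-0.1, 0.1, -3.2]
width: 0.364
grip_force: 101.9
```

```bash
python3 st.py; python3 - <<'E'
from h import *
s=snap('side','side7'); a=snap('scene','scene7'); 
for n,f,z in(('side','side4',s),('scene','scene0',a)):
    r=load(f)
    # plate screws & pin stay: local template shift
    pts=[(251,190),(230+0,226),(312,234)] if n=='side' else [(297,205),(245,237),(312,246),(332,213)]
    for x,y in pts:
        g0=cv2.cvtColor(r['image'],cv2.COLOR_RGB2GRAY)[y-9:y+10,x-9:x+10]; g1=cv2.cvtColor(z['image'],cv2.COLOR_RGB2GRAY)[y-14:y+15,x-14:x+15]
        m=cv2.matchTemplate(g1,g0,cv2.TM_CCOEFF_NORMED); _,v,_,l=cv2.minMaxLoc(m); print(n,(x,y),'shift',l[0]-5,l[1]-5,round(v,2))
h=cv2.cvtColor(s['image'],cv2.COLOR_RGB2HSV)
m=(((h[...,0]<6)|(h[...,0]>174))&(h[...,1]>120)&(h[...,2]>60)); m[:,:230]=0;m[:,275:]=0;m[:170]=0;m[220:]=0
ys,xs=np.nonzero(m); print('red bbox',xs.min(),xs.max(),ys.min(),ys.max())
# column through block (seen +y end) in side: profile bottom of block vs predicted
y=np.radians(14.1); u=np.array([np.cos(y),np.sin(y),0]); v=np.array([-u[1],u[0],0]); c=np.array([.5023,-.0478,.03])
for e in(1,-1):
  for hh in(0,.007,.015,.023,.030,.04): 
    p=proj(s,c+v*.0315*e+[0,0,hh]); q=proj(a,c-u*.018+v*.028*e+[0,0,hh]); i=lambda z,p:z['image'][int(round(p[1])),int(round(p[0]))].tolist()
    print(e,hh,p.round(),i(s,p),q.round(),i(a,q))
E
```

```text
t 14.9 tcp in seat (mm) x,y,z 1.9 -0.5 71.5 tilt toward -y(about+x) deg -0.06 about y 0.0
F u,v,z -0.1 0.1 -3.2 T -0.07 0.09 -0.06 w 0.364 101.9351077079773 [ 0.5042906  -0.04786676  0.10152574]
side (251, 190) shift 0 0 0.99
side (230, 226) shift 0 0 0.98
side (312, 234) shift 0 -1 0.53
scene (297, 205) shift 5 5 0.64
scene (245, 237) shift 1 0 0.98
scene (312, 246) shift 1 0 0.99
scene (332, 213) shift 0 0 0.98
red bbox 248 255 182 198
1 0 [300. 212.] [59, 87, 127] [265. 229.] [54, 64, 82]
1 0.007 [300. 210.] [119, 119, 135] [265. 225.] [29, 51, 77]
1 0.015 [300. 207.] [192, 176, 167] [265. 222.] [35, 51, 74]
1 0.023 [300. 204.] [206, 188, 176] [265. 218.] [127, 122, 121]
1 0.03 [300. 201.] [72, 71, 66] [265. 215.] [69, 82, 103]
1 0.04 [300. 197.] [68, 67, 61] [265. 210.] [208, 198, 189]
-1 0 [304. 196.] [67, 63, 58] [292. 233.] [45, 58, 80]
-1 0.007 [304. 193.] [65, 62, 59] [292. 230.] [35, 53, 80]
-1 0.015 [304. 190.] [88, 82, 76] [292. 226.] [53, 69, 93]
-1 0.023 [304. 187.] [93, 90, 82] [292. 222.] [40, 56, 78]
-1 0.03 [304. 185.] [86, 78, 75] [292. 219.] [52, 53, 53]
-1 0.04 [305. 181.] [112, 107, 98] [292. 214.] [61, 63, 61]
```

The underside is about 24 mm above the floor, clear of the 16–19 mm walls. The load is 3.2 N, the block is level, the pin is unmoved, and the fixture is in place to within about a pixel. Handing in.

```bash
python3 -c "
from rig import robot
print(robot.job_done())"
```

```text
the job is handed in; nothing more can be done
None
```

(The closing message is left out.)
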